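Size the white bottle in the stepped rack

ROBOT

A 7-joint arm with a two-finger parallel gripper is mounted at the origin on the work surface; the furniture and walls round the work are solid. World frame = base frame: x ahead of the robot, y to its left, z up, the work surface at z = 0. Lengths are in m, angles in rad, forces in N, time in s.
With the tool pointing down it reaches from about 0.35 to 0.9 m from the base axis. Payload 8.1 kg.
Tool frame: the origin (TCP) lies at the very end of the fingers, on their centre line; the grasp point (between the pads) lies arm.hold_point_z behind it (arm.hold_point_z is the distance from the TCP to the grasp point, in m); z points along the fingers, y is the line along which they close (so a half turn about z gives the same grasp; the last joint's range is limited). The gripper opens to 92 mm and grips with 3 to 60 N. Pads are 19 mm wide; open, the fingers measure 130 mm over their backs; the gripper's body (75 mm by 190 mm) begins 47 mm behind the grasp point.
Start: joints at [1.176, 0.434, 0.025, 1.573, -0.012, 1.134, -0.075], TCP at [0.18, -0.599, 0.199] pointing down, gripper open.
Joint ranges: [-2.62, 2.62], [-0.44, 2.09], [-1.27, 1.32], [0.08, 2.57], [-1.32, 4.46], [0.12, 2], [-2.74, 2.74]. Speed limits (rad/s): [2.22, 2.22, 3.01, 3.01, 3.14, 3.14, 3.14].

INTERFACE

Orientations are given as a rotation vector (axis times angle).
In Python, from cell import arm, vision, job, cut_out gives the robot as it stands. The module is installed in compiled form; this text tells all that it offers.
- The arm moves only by the tool play_rows, never from a script. Its argument "increments" is text: rows parted by semicolons, each of 5 numbers parted by spaces: the shift along the tool's x, y, z in cm, then the turn about the tool's z in degrees, then the opening, from -1 (shut) to 1 (fully open), so that 0 is half open. A call has 1 to 5 rows; each row shifts and turns the commanded pose from where the row before left it, along the tool's axes as they then stand; what a row does not reach is not made up. A row lasts 1/12 s, in which the tool goes at most 41.7 mm and 7.16 degrees, less where a joint would pass 70% of its speed; a pose out of reach is approached as far as the arm can. A call is refused whole if a number of a shift passes 4.17 or a number of a turn 7.16, either way. A call with a gripper value outside its range is refused whole. The fingers move at their own pace and stop on an object; "grip_force" is the grip in N (left out, the last holds). Time passes only in rows, so rows that do not move let the fingers close. It gives the time, the measured TCP pose, the force, the opening and the grip force at its end, in the units of the state.
- arm.observe(): the state, without advancing time (a new reading comes with each control period).
- vision.get_image(name): name is "scene" or "top" or "wrist"; returns a dict with "frame" (400x640x3 uint8, red, green, blue), "z_map" (400x640 float32, m along the optical axis (not along the pixel's ray), 0 where there is no reading), "mtx" (3x3 intrinsics, pixels), "cam_to_world" (4x4, takes a point from camera to world coordinates). Camera axes: x right, y up, looking along -z (the intrinsics and any distortion apply to the point x, -y, -z); pixel columns grow to the right and rows downward; lengths in m; the calibration is good to about 2 mm. A picture is of the moment at which its call begins.
- job.sign_off(): hands the job in; it is judged then, once.
Trained networks look in a picture, given as the dict that the camera call returned (one of the last four; its "shot" number tells which), for a name from the list of things; names that differ only in an ending like _2 or _b are one class to them, and where a whole thing is asked for, a point or a joint stands for the part that bears it (a point fixed in the world has none). Each returns a list of dicts, best first, with "confidence" (0 to 1); they miss things now and then, are a little off and sometimes report something else, mostly with a low value. They report only what shows in the picture. A call takes as long as a camera call.
- cut_out(query, picture): "mask" (400x640 bool, what is visible of it) and "point" ([row, column] in pixels, amid what is visible of it).
The state is a dict: "clock": time; "joints": joint angles; "dq": joint speeds; "joint_efforts": joint torques, N m; "position": TCP position; "ee_rot": TCP orientation; "force": force on the tool from outside, world axes, zero at the start; "ft_torque": the same for the moment, N m; "width": opening from 0.0 (shut) to 1.0 (fully open); "gripper_force": force on a finger pad.
Only numpy, scipy, OpenCV 4.12 (cv2) and the standard library are available. Lean on these libraries where they do the work, as an engineer would, in place of code of your own. Each camera call takes 0.05 s, during which the arm holds its last target. There are 200 camera calls.

TASK

Find the smallest well of the white stepped rack that the big round white bottle fits, trying from the smallest upward: set the upright bottle down over the smallest well so that it rests on the rim, where it will not go in, then lift it and lower it, still held, into the next size up, and let it go there standing upright and fully home. Keep it out of the largest well, and leave the other bottles and the small jar where they are.

Things in the scene. Friction and masses are not known exactly. Their poses are not given: they have to be found in the camera images.
- bottle_centre (a point): Centre of the big round white bottle to be sized, half-way up its axis, z towards the cap. It is 116 mm tall, closed, 80 to 170 g, starts upright on the table. Foot 58 mm below this point; body 50 mm wide, solid to 29 mm above this point, then a white neck and cap 30 mm wide up to 58 mm above. Best gripped by the cap, the fingertips 32 to 42 mm above this point, which clears all else.
- rack: The stepped rack: a white plastic block, 116 mm along its x, 248 mm along its y and 30 mm tall, fixed to the table; origin at the centre of its underside, z up. Three round wells in a row along its y, each 20 mm deep (floors 10 mm above the table, pink) with a 3 mm chamfered mouth: 34 mm wide at y = -89 mm, 66 mm wide at y = -23 mm, 88 mm wide at y = +70 mm.
- well_small (a point): Centre of the mouth of the smallest well (34 mm), level with the rack's top face, 30 mm above the table; the bottle cannot enter it: resting on the rim, its centre is 58 mm above this point.
- well_middle (a point): Centre of the mouth of the middle well (66 mm wide, 20 mm deep), level with the rack's top face, 30 mm above the table; the bottle enters it with 8 mm to spare all round, and its centre is then 38 mm above this point.
- well_large (a point): Centre of the mouth of the largest well (88 mm), level with the rack's top face, 30 mm above the table; to stay empty.
- pigment_pink: Bystander: small pigment jar, pink body, white lid, 32 mm in diameter, 23 mm tall; origin at the centre of its underside.
- polish_blue: Bystander: dark blue nail polish bottle with a grey cap, 27x34x88 mm; origin at the centre of its underside.
- primer: Bystander: slim white bottle, only 19 mm in diameter, 66 mm tall; origin at the centre of its underside.
- polish_red: Bystander: red nail polish bottle with a black cap, 27x34x74 mm; origin at the centre of its underside.
- polish_rose: Bystander: pink nail polish bottle with a black cap, 27x34x78 mm; origin at the centre of its underside.

How it is judged:
By the outcome, as a careful person would: the job done as asked, in the order asked, and still so for the second after the job is handed in, with the robot touching nothing.
It also fails if it takes over 35 s, if anything falls off the work surface, if the arm or the gripper's body presses on something with over 40 N, if the wrist force passes 120 N, or if a joint passes its speed limit or range.

## Working session

There is one attempt and no reset: what is moved stays moved. The work goes in short steps, Python scripts to look and compute and a tool call to move; the robot and the scene stay as the last step left them, time stands still between calls to the robot, and variables do not carry over. Pictures are saved under pics/ and viewed, at most 10 in all, crops included, and the job is handed in when it is done.

Besides the shell and the picture viewer there is one more tool, called as a command line: name --argument value ..., lists and objects as JSON in quotes. play_rows: Moves the arm, as the interface text tells. Its arguments: {"type":"object","properties":{"increments":{"type":"string"},"grip_force":{"type":"number"}},"required":["increments"]}

```bash
mkdir -p pics; cat > h.py <<'E'
import numpy as np, cv2
from cell import arm, vision, job, cut_out
def pts(p):
    z=p["z_map"];K=p["mtx"];v,u=np.mgrid[0:400,0:640]
    c=np.stack([(u-K[0,2])/K[0,0]*z,-(v-K[1,2])/K[1,1]*z,-z,np.ones_like(z)],-1)
    w=(c@p["cam_to_world"].T)[...,:3]; w[z==0]=np.nan
    return w
def save(p,n): cv2.imwrite(f"pics/{n}.png",p["frame"][...,::-1])
E
python3 - <<'E'
from h import *
s=arm.observe();print(s,arm.hold_point_z)
for n in("top","scene"):
    p=vision.get_image(n);save(p,n+"0");W=pts(p)
    for q in("bottle_centre","rack","well_small","well_middle","well_large","primer","pigment_pink","polish_blue","polish_red","polish_rose"):
        for d in cut_out(q,p)[:2]:
            w=W[d["mask"]];print(n,q,round(d["confidence"],2),np.round(d["point"]),d["mask"].sum(),np.round(np.nanpercentile(w,[3,50,97],axis=0),3).tolist())
E
```

```text
{'clock': 0.0, 'joints': array([ 1.17637943,  0.43520747,  0.02499024,  1.57412436, -0.01160094,
        1.13401273, -0.07509596]), 'dq': array([-8.70602648e-05, -1.03010993e-04,  2.59320021e-04,  1.22033309e-03,
        5.46476072e-04,  1.35839096e-03, -4.04137042e-04]), 'joint_efforts': array([-1.02647733e-03, -6.67851448e+01,  9.84785222e-01, -3.14460862e+01,
       -6.04940462e-02,  4.30192868e-02,  1.76843860e-04]), 'position': array([ 0.17957207, -0.59804551,  0.19804431]), 'ee_rot': array([-3.10668544e+00, -4.56405726e-01,  6.00409334e-04]), 'force': array([ 0.33048018, -0.67838998, -0.62219229]), 'ft_torque': array([-0.00152858,  0.0053484 ,  0.02628596]), 'gripper_force': 0.0, 'width': 1.000678183282604} 0.0188
top bottle_centre 0.84 [233. 429.] 264 [[0.373, -0.3, 0.019], [0.393, -0.28, 0.079], [0.415, -0.267, 0.12]]
top rack 0.94 [200. 323.] 2964 [[0.44, -0.078, 0.007], [0.505, 0.035, 0.028], [0.57, 0.147, 0.035]]
top well_small 0.66 [198. 323.] 3035 [[0.44, -0.08, 0.006], [0.505, 0.035, 0.028], [0.569, 0.15, 0.035]]
top well_middle 0.72 [201. 322.] 2960 [[0.44, -0.079, 0.0
[... 1300 characters left out ...]
5, 0.247, 0.041], [0.62, 0.254, 0.068]]
scene pigment_pink 0.57 [188. 399.] 112 [[0.494, -0.281, 0.005], [0.506, -0.263, 0.022], [0.522, -0.251, 0.026]]
scene polish_blue 0.59 [195. 436.] 823 [[0.368, -0.305, 0.003], [0.381, -0.279, 0.06], [0.409, -0.267, 0.117]]
scene polish_red 0.61 [239. 188.] 84 [[0.514, 0.291, 0.049], [0.517, 0.298, 0.064], [0.524, 0.303, 0.077]]
scene polish_red 0.33 [223. 299.] 3958 [[0.427, -0.078, 0.008], [0.498, 0.054, 0.028], [0.562, 0.158, 0.033]]
scene polish_rose 0.73 [242. 162.] 266 [[0.554, 0.327, 0.018], [0.565, 0.338, 0.037], [0.575, 0.349, 0.079]]
scene polish_rose 0.65 [213. 396.] 305 [[0.393, -0.179, 0.007], [0.404, -0.167, 0.038], [0.42, -0.159, 0.088]]
```

```bash
python3 - <<'E'
import cv2,numpy as np
a=cv2.imread("pics/top0.png")[120:290,200:460];b=cv2.imread("pics/scene0.png")[130:300,140:480]
f=lambda i:cv2.resize(i,(780,int(780*i.shape[0]/i.shape[1])))
cv2.imwrite("pics/a.png",f(a));cv2.imwrite("pics/b.png",f(b))
E
```

```text
(no output)
```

View pics/a.png

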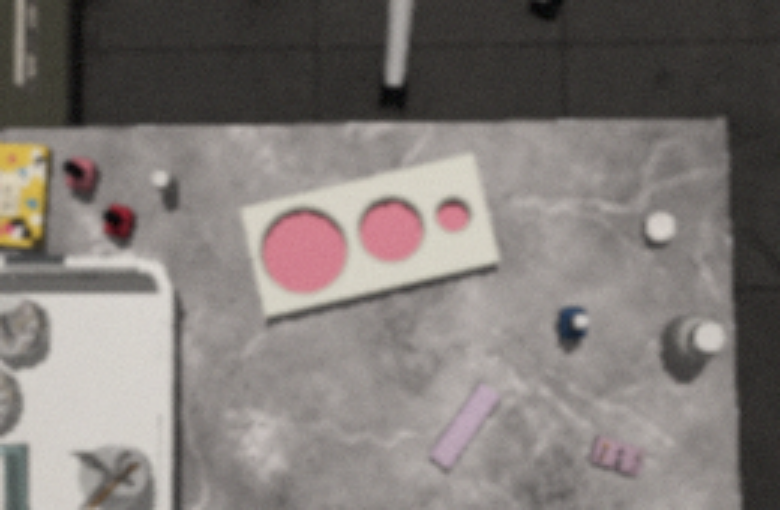

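View pics/b.png

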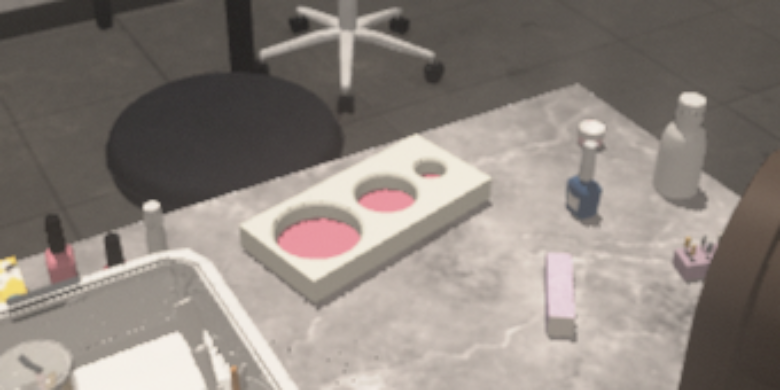

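The top crop shows the rack with its small well at the right, about (351,192) px full-frame. The bottle cap is at about (436,233), blue polish at (391,228), and the jar at (420,196). The scene view agrees, and the smallest well is the one nearest the bottle.

```bash
cat >> h.py <<'E'
def rack(p,m):
    w=pts(p)[m]; w=w[np.isfinite(w[:,0])&(w[:,2]>.024)&(w[:,2]<.037)]
    c,s,a=cv2.minAreaRect((w[:,:2]*1000).astype(np.float32)); 
    return w,c,s,a
def cap(p,m):
    w=pts(p)[m]; w=w[np.isfinite(w[:,0])&(w[:,2]>.108)]
    return (cv2.minEnclosingCircle((w[:,:2]*1000).astype(np.float32)),w.mean(0),np.median(w,0),len(w))
def wells(p,z=.01):
    # pink floor ellipses -> ray onto floor plane
    f=p["frame"].astype(int);pk=((f[...,0]-f[...,1]>50)&(f[...,0]>150)).astype(np.uint8)
    n,l,st,ce=cv2.connectedComponentsWithStats(pk);W=pts(p);o=[]
    for i in range(1,n):
        if st[i,4]>30:
            q=W[l==i];o.append((st[i,4],np.round(ce[i]),np.round(np.nanmedian(q,0),4),np.round(np.nanmean(q,0),4)))
    return o
E
python3 - <<'E'
from h import *
for n in("top","scene"):
    p=vision.get_image(n)
    r=cut_out("rack",p);print(n,rack(p,r[0]["mask"])[1:])
    b=cut_out("bottle_centre",p);print(cap(p,b[0]["mask"]))
    for o in wells(p):print(o)
    if n=="top":
      W=pts(p)[215:242,380:402].reshape(-1,3);W=W[W[:,2]>.05];print("blue",W.mean(0),W.max(0))
R=cv2.Rodrigues(arm.observe()["ee_rot"])[0];print(R)
E
```

```text
top ((505.790283203125, 35.112815856933594), (117.07969665527344, 247.6472625732422), 12.648892402648926)
(((392.6954650878906, -290.5341796875), 15.514938354492188), array([ 0.39266029, -0.29030269,  0.11496727]), array([ 0.3927745 , -0.29025638,  0.11522029]), 91)
(np.int32(377), array([98.,  7.]), array([0.8652, 0.4976, 0.5186]), array([0.865 , 0.4977, 0.5186]))
(np.int32(293), array([330., 197.]), array([0.5102, 0.0129, 0.0105]), array([0.5102, 0.0131, 0.0107]))
(np.int32(62), array([350., 192.]), array([ 0.5247, -0.0517,  0.0112]), array([ 0.5242, -0.0517,  0.0115]))
(np.int32(546), array([301., 204.]), array([0.489 , 0.1044, 0.0107]), array([0.4895, 0.1044, 0.0107]))
blue [ 0.41037201 -0.17030751  0.08177116] [ 0.41649824 -0.1642207   0.09231253]
scene ((504.96405029296875, 34.98628234863281), (121.77608489990234, 249.96975708007812), 12.594186782836914)
(((388.9454650878906, -290.8934326171875), 15.703404426574707), array([ 0.38817386, -0.28810647,  0.11477444]), array([ 0.38732505, -0.2874889 ,  0.11575723]), 93)
(np.int32(175), array([308., 217.]), array([0.5189, 0.0074, 0.0113]), array([0.5176, 0.008 , 0.0116]))
(np.int32(465), array([278., 234.]), array([0.4956, 0.0996, 0.0113]), array([0.496 , 0.1001, 0.0116]))
[[ 9.57766672e-01  2.87546520e-01  1.93018020e-05]
 [ 2.87546521e-01 -9.57766666e-01 -1.06689293e-04]
 [-1.21915126e-05  1.07733615e-04 -9.99999994e-01]]
```

play_rows --increments "2.9 -2.3 0 0 1;2.9 -2.3 0 0 1;2.9 -2.3 0 0 1;2.9 -2.3 0 0 1;2.9 -2.3 0 0 1" --grip_force 20

```text
clock: 1.82
position: [0.2862, -0.4453, 0.199]
ee_rot: [3.108, 0.456, 0.0]
force: [1.5, 0.1, -0.7]
width: 1.003
gripper_force: 0.0
```

play_rows --increments "2.9 -2.3 0 0 1;2.9 -2.3 0 0 1;2.9 -2.3 0 0 1;1 -1 0 0 1;0 0 0 0 1"

```text
clock: 2.23
position: [0.3585, -0.3393, 0.1992]
ee_rot: [-3.106, -0.467, -0.002]
force: [-0.2, -0.2, -0.4]
width: 0.998
gripper_force: 0.0
```

```bash
cat >> h.py <<'E'
def to(x,y,z):
    s=arm.observe();R=cv2.Rodrigues(s["ee_rot"])[0];print("t",s["clock"],"pos",s["position"],"tool cm",np.round(100*R.T@(np.array([x,y,z])-s["position"]),2),"F",np.round(s["force"],1),"w",s["width"],s["gripper_force"],"tilt",R[:,2])
E
python3 - <<'E'
from h import *
p=vision.get_image("wrist");save(p,"w1");W=pts(p)
b=cut_out("bottle_centre",p)
for d in b[:2]:print(d["confidence"],d["point"],cap(p,d["mask"]))
to(.392,-.2905,.198)
E
```

```text
0.58 [142.4, 289.7] (((393.3844909667969, -292.7327880859375), 15.530525207519531), array([ 0.39290989, -0.29260302,  0.11549586]), array([ 0.39301412, -0.29262843,  0.11566244]), 780)
t 2.3333 pos [ 0.35586555 -0.34321364  0.19902502] tool cm [ 4.98 -4.    0.1 ] F [-0.1 -0.2 -0.2] w 0.9982321666982357 0.0 tilt [ 5.89626620e-05 -5.84235521e-04 -9.99999828e-01]
```

play_rows --increments "2.5 -1.9 0 0 1;2.5 -1.9 0 0 1;0 0 1.5 0 1;0 0 1.5 0 1;0 0 0 0 1"

```text
clock: 2.75
position: [0.3907, -0.2929, 0.1666]
ee_rot: [-3.107, -0.454, 0.005]
force: [-1.7, 0.6, 0.6]
width: 1.001
gripper_force: 0.0
```

```bash
python3 - <<'E'
from h import *
p=vision.get_image("wrist");save(p,"w2")
for d in cut_out("bottle_centre",p)[:1]:print(d["confidence"],d["point"],cap(p,d["mask"]))
to(.393,-.292,.092)
E
```

```text
0.56 [185.2, 318.9] (((393.5159606933594, -291.528564453125), 16.029333114624023), array([ 0.39350853, -0.29174831,  0.11528838]), array([ 0.3937269, -0.2918421,  0.1155496]), 887)
t 2.85 pos [ 0.39166368 -0.29365327  0.16871301] tool cm [ 0.18 -0.12  7.67] F [-0.7 -0.8  0.3] w 1.0012213226062594 0.0 tilt [-1.29599703e-03  1.98241059e-04 -9.99999141e-01]
```

View pics/w2.png

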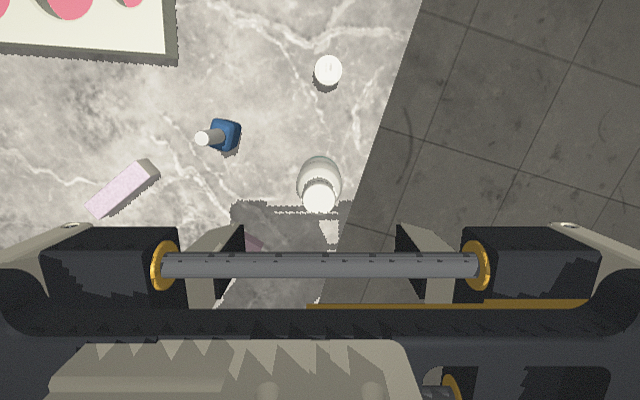

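The wrist view shows the cap at about (319,195), midway between the fingers, with blue polish well clear at (215,137). I'll descend and close.

play_rows --increments "0.2 -0.1 2 0 1;0 0 2 0 1;0 0 2 0 1;0 0 1.6 0 1;0 0 0 0 1"

```text
clock: 3.27
position: [0.3926, -0.2913, 0.0911]
ee_rot: [-3.107, -0.453, 0.004]
force: [-0.7, 0.6, -0.7]
width: 0.999
gripper_force: 0.0
```

play_rows --increments "0 0 0 0 0;0 0 0 0 -0.5;0 0 0 0 -1;0 0 0 0 -1;0 0 0 0 -1" --grip_force 20

```text
clock: 3.68
position: [0.3948, -0.2912, 0.0937]
ee_rot: [3.107, 0.456, 0.002]
force: [-0.7, 0.2, -0.3]
width: 0.69
gripper_force: 0.0
```

play_rows --increments "0 0 0 0 -1;0 0 0 0 -1;0 0 0 0 -1;0 0 0 0 -1;0 0 0 0 -1"

```text
clock: 4.1
position: [0.3944, -0.2909, 0.0928]
ee_rot: [3.108, 0.457, -0.0]
force: [-0.1, -0.1, -0.5]
width: 0.324
gripper_force: 0.0
```

play_rows --increments "0 0 0 0 -1;0 0 0 0 -1;0 0 0 0 -1;0 0 0 0 -1;0 0 0 0 -1"

```text
clock: 4.52
position: [0.3943, -0.2909, 0.0928]
ee_rot: [3.108, 0.457, -0.0]
force: [-0.1, -0.9, -0.1]
width: 0.01
gripper_force: 0.0
```

The fingers closed fully, so the grasp missed. I'll look.

```bash
python3 - <<'E'
from h import *
p=vision.get_image("wrist");save(p,"w3")
q=vision.get_image("scene")
for n,p_ in(("wrist",p),("scene",q)):
  for d in cut_out("bottle_centre",p_)[:2]:
    w=pts(p_)[d["mask"]];print(n,d["confidence"],d["point"],np.nanpercentile(w,[3,50,97],axis=0).round(3).tolist(), d["mask"].sum())
c=cv2.resize(q["frame"][100:250,340:560],(780,532))[...,::-1];cv2.imwrite("pics/s3.png",c)
to(.393,-.292,.092)
E
```

```text
wrist 0.72 [201.2, 320.1] [[0.389, -0.31, 0.017], [0.406, -0.287, 0.077], [0.417, -0.27, 0.116]] 2739
scene 0.94 [194.6, 436.8] [[0.368, -0.301, 0.008], [0.38, -0.279, 0.062], [0.403, -0.267, 0.117]] 776
t 4.7167 pos [ 0.39434957 -0.29088583  0.09283114] tool cm [-0.16  0.07  0.08] F [-0.4  0.5  0.1] w 0.006860445334558314 0.0 tilt [-2.43577248e-06 -3.24560775e-05 -9.99999999e-01]
```

View pics/s3.png

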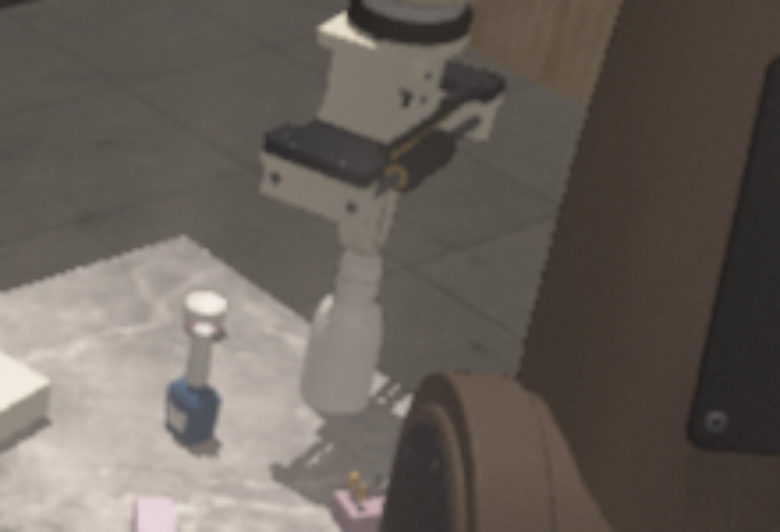

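View pics/w3.png

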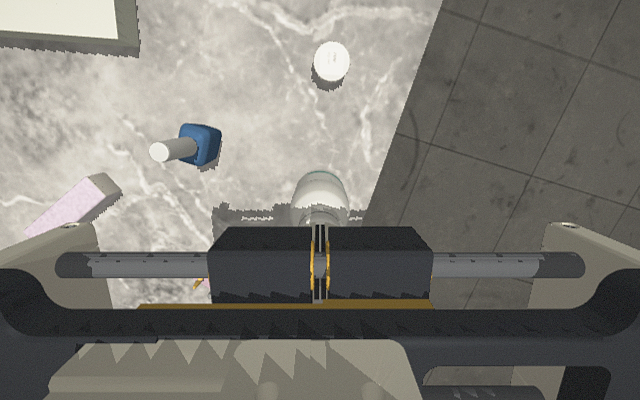

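```bash
python3 - <<'E'
from h import *
p=vision.get_image("wrist");W=pts(p)
for r in range(170,310,8):print(r,p["z_map"][r,320].round(3),W[r,306].round(3),W[r,320].round(3),W[r,332].round(3))
print("cam",p["cam_to_world"].round(3))
q=vision.get_image("scene");W=pts(q)
print("cam",q["cam_to_world"][:3,3])
for r in range(155,190,2):print(r,*[W[r,c].round(3) for c in(437,440,443,446)])
E
```

```text
170 0.27 [ 0.41  -0.273  0.   ] [ 0.416 -0.286  0.012] [ 0.418 -0.298 -0.   ]
178 0.233 [ 0.41  -0.275  0.034] [ 0.417 -0.286  0.05 ] [ 0.417 -0.296  0.038]
186 0.215 [ 0.41  -0.276  0.064] [ 0.415 -0.286  0.07 ] [ 0.416 -0.295  0.065]
194 0.208 [nan nan nan] [ 0.41  -0.287  0.077] [ 0.412 -0.296  0.075]
202 0.204 [ 0.403 -0.279  0.082] [ 0.406 -0.289  0.083] [ 0.408 -0.297  0.081]
210 0.186 [ 0.401 -0.28   0.095] [ 0.406 -0.289  0.102] [ 0.406 -0.297  0.093]
218 0.174 [ 0.401 -0.281  0.111] [ 0.405 -0.289  0.115] [ 0.406 -0.296  0.112]
226 0.165 [ 0.428 -0.277  0.191] [ 0.404 -0.289  0.124] [ 0.431 -0.285  0.192]
234 0.154 [ 0.428 -0.277  0.197] [ 0.404 -0.289  0.136] [ 0.431 -0.285  0.199]
242 0.144 [ 0.428 -0.278  0.204] [ 0.404 -0.289  0.146] [ 0.431 -0.285  0.205]
250 0.136 [ 0.429 -0.278  0.21 ] [ 0.404 -0.289  0.155] [ 0.43  -0.285  0.208]
258 0.083 [ 0.426 -0.279  0.209] [ 0.424 -0.283  0.203] [ 0.429 -0.285  0.212]
266 0.084 [ 0.425 -0.279  0.211] [ 0.422 -0.284  0.204] [ 0.426 -0.286  0.21 ]
274 0.084 [nan nan nan] [ 0.419 -0.285  0.204] [ 0.424 -0.287  0.21 ]
282 0.127 [ 0
[... 1501 characters left out ...]
.115] [ 0.378 -0.291  0.117]
177 [ 0.392 -0.278  0.107] [ 0.384 -0.278  0.112] [ 0.382 -0.286  0.111] [ 0.376 -0.29   0.113]
179 [ 0.391 -0.278  0.102] [ 0.385 -0.282  0.105] [ 0.377 -0.283  0.108] [ 0.378 -0.295  0.104]
181 [ 0.392 -0.28   0.095] [ 0.384 -0.282  0.099] [ 0.382 -0.289  0.099] [ 0.377 -0.295  0.099]
183 [ 0.39  -0.28   0.091] [ 0.385 -0.284  0.092] [ 0.378 -0.286  0.096] [ 0.378 -0.297  0.093]
185 [ 0.39  -0.28   0.085] [ 0.382 -0.283  0.089] [ 0.378 -0.288  0.089] [ 0.381 -0.303  0.083]
187 [ 0.389 -0.281  0.08 ] [ 0.382 -0.283  0.083] [ 0.377 -0.289  0.084] [ 0.375 -0.296  0.083]
189 [ 0.384 -0.277  0.078] [ 0.378 -0.281  0.08 ] [ 0.377 -0.29   0.078] [ 0.373 -0.295  0.079]
```

play_rows --increments "0 0 -1.5 0 -1;0 0 -1.5 0 -1;0 0 -1 0 -1;0 0 0 0 -1;0 0 0 0 -1"

```text
clock: 5.23
position: [0.3946, -0.2911, 0.1331]
ee_rot: [3.107, 0.456, 0.001]
force: [-1.0, 0.0, -0.4]
width: 0.006
gripper_force: 0.0
```

```bash
python3 - <<'E'
from h import *
to(.393,-.292,.092)
q=vision.get_image("scene");W=pts(q)
for r in range(148,186,2):print(r,*[W[r,c].round(3) for c in(437,440,443,446)])
p=vision.get_image("wrist");save(p,"w4");W=pts(p)
for r in range(170,270,6):print(r,*[W[r,c].round(3) for c in(316,320,324)])
for d in cut_out("bottle_centre",p)[:1]:print(d["confidence"],d["point"],cap(p,d["mask"]))
a=q["frame"][120:230,380:500];a=cv2.resize(a,(400,366));b=cv2.resize(p["frame"][130:330,220:420],(366,366))
cv2.imwrite("pics/c4.png",np.hstack([a,b])[...,::-1])
E
```

```text
t 5.2333 pos [ 0.39463825 -0.29112645  0.13306032] tool cm [-0.19  0.03  4.11] F [-1.   0.  -0.4] w 0.0055786711451389585 0.0 tilt [ 1.02370777e-03 -7.89850622e-04 -9.99999164e-01]
148 [ 1.583 -1.603 -0.719] [ 0.395 -0.271  0.187] [ 0.39  -0.275  0.188] [ 0.385 -0.279  0.19 ]
150 [ 1.576 -1.598 -0.729] [ 0.396 -0.274  0.18 ] [ 0.388 -0.275  0.184] [ 0.383 -0.278  0.185]
152 [nan nan nan] [ 0.397 -0.276  0.174] [ 0.386 -0.273  0.18 ] [ 0.383 -0.28   0.179]
154 [ 1.541 -1.566 -0.733] [ 0.404 -0.285  0.163] [ 0.391 -0.28   0.171] [ 0.382 -0.281  0.174]
156 [ 1.517 -1.542 -0.729] [ 1.497 -1.547 -0.721] [ 1.508 -1.587 -0.737] [ 0.389 -0.29   0.164]
158 [ 1.494 -1.52  -0.726] [ 1.481 -1.532 -0.723] [ 1.477 -1.556 -0.728] [ 1.458 -1.561 -0.72 ]
160 [ 1.481 -1.508 -0.731] [ 1.468 -1.521 -0.728] [ 1.452 -1.53  -0.722] [ 1.447 -1.551 -0.726]
162 [ 1.452 -1.48  -0.723] [ 1.454 -1.508 -0.732] [ 1.438 -1.518 -0.727] [ 1.437 -1.543 -0.733]
164 [ 1.442 -1.472 -0.73 ] [ 1.436 -1.492 -0.732] [ 1.423 -1.504 -0.729] [ 1.417 -1.524 -0.732]
166 [ 1.424 -1.454 -0.729] [ 1.412 -1.468 -0.727] [ 1.409 -1.49 
[... 1612 characters left out ...]
165]
230 [ 0.403 -0.287  0.17 ] [ 0.404 -0.289  0.17 ] [ 0.405 -0.291  0.171]
236 [ 0.403 -0.287  0.179] [ 0.404 -0.289  0.179] [ 0.404 -0.291  0.178]
242 [ 0.403 -0.287  0.185] [ 0.404 -0.289  0.186] [ 0.404 -0.291  0.185]
248 [ 0.403 -0.287  0.193] [ 0.403 -0.289  0.192] [ 0.404 -0.291  0.193]
254 [ 0.424 -0.282  0.241] [ 0.424 -0.283  0.24 ] [ 0.425 -0.284  0.241]
260 [ 0.423 -0.282  0.242] [ 0.423 -0.283  0.243] [ 0.424 -0.284  0.243]
266 [ 0.421 -0.283  0.242] [ 0.422 -0.284  0.244] [ 0.422 -0.285  0.243]
0.67 [196.2, 319.9] (((393.61029052734375, -292.5727233886719), 15.32728099822998), array([ 0.39702998, -0.29086892,  0.11510615]), array([ 0.39707253, -0.29056092,  0.11555445]), 864)
```

View pics/c4.png

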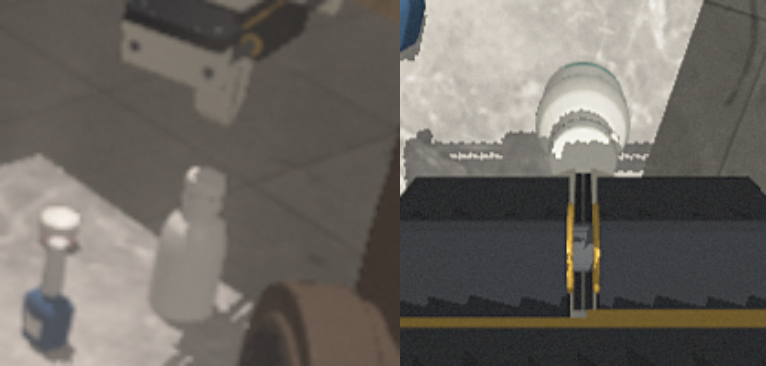

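The fingertips sit at z≈0.160 while the state reads 0.133, so the real tips are about 27 mm above the reported TCP. The first grasp closed just above the cap without touching the bottle, which still stands at the same place. I'll open and go 27 mm lower.

play_rows --increments "-0.15 0.05 0 0 1;0 0 0 0 1;0 0 0 0 1;0 0 0 0 1;0 0 0 0 1"

```text
clock: 5.8
position: [0.393, -0.2918, 0.1327]
ee_rot: [-3.108, -0.457, 0.0]
force: [0.3, 0.2, 0.8]
width: 0.317
gripper_force: 0.0
```

play_rows --increments "0 0 0 0 1;0 0 0 0 1;0 0 0 0 1;0 0 0 0 1;0 0 1 0 1"

```text
clock: 6.22
position: [0.3942, -0.2924, 0.1239]
ee_rot: [3.106, 0.456, 0.004]
force: [0.4, -0.4, -0.9]
width: 0.684
gripper_force: 0.0
```

play_rows --increments "0 0 1.5 0 1;0 0 1.5 0 1;0 0 1.5 0 1;0 0 0 0 1;0 0 0 0 1"

```text
clock: 6.63
position: [0.3924, -0.2913, 0.077]
ee_rot: [-3.107, -0.456, 0.003]
force: [0.5, -0.1, -0.0]
width: 0.993
gripper_force: 0.0
```

```bash
python3 - <<'E'
from h import *
to(.393,-.292,.066)
p=vision.get_image("wrist");save(p,"w5");W=pts(p)
for d in cut_out("bottle_centre",p)[:1]:print(d["confidence"],d["point"],cap(p,d["mask"]))
for c in (225,230,235,240,244,395,400,405,410,415):
  col=W[200:300,c];m=(col[:,2]>.05)&(col[:,2]<.19);print(c,col[m][:3].round(3).tolist())
E
```

```text
t 6.6333 pos [ 0.39235784 -0.29134743  0.07701071] tool cm [0.04 0.08 1.1 ] F [ 0.5 -0.1 -0. ] w 0.9926114824272545 0.0 tilt [-0.00183416  0.00117957 -0.99999762]
0.85 [214.0, 318.3] (((394.28094482421875, -291.6421203613281), 16.04283332824707), array([ 0.3979847 , -0.29061693,  0.11494139]), array([ 0.39804572, -0.29020418,  0.11548831]), 1433)
225 [[0.387, -0.236, 0.11], [0.388, -0.237, 0.112], [0.387, -0.237, 0.113]]
230 [[0.388, -0.239, 0.109], [0.389, -0.239, 0.111], [0.388, -0.24, 0.112]]
235 [[0.389, -0.241, 0.108], [0.389, -0.242, 0.109], [0.39, -0.242, 0.112]]
240 [[0.389, -0.244, 0.105], [0.388, -0.244, 0.106], [0.388, -0.244, 0.107]]
244 [[0.387, -0.246, 0.105], [0.386, -0.247, 0.105], [0.386, -0.247, 0.105]]
395 [[0.413, -0.334, 0.104], [0.412, -0.334, 0.106], [0.412, -0.334, 0.105]]
400 [[0.417, -0.335, 0.106], [0.416, -0.335, 0.106], [0.416, -0.335, 0.107]]
405 [[0.418, -0.337, 0.108], [0.417, -0.337, 0.108], [0.417, -0.337, 0.11]]
410 [[0.419, -0.34, 0.109], [0.418, -0.339, 0.111], [0.418, -0.338, 0.113]]
415 [[0.419, -0.342, 0.112], [0.419, -0.341, 0.114], [0.419, -0.341, 0.115]]
```

View pics/w5.png

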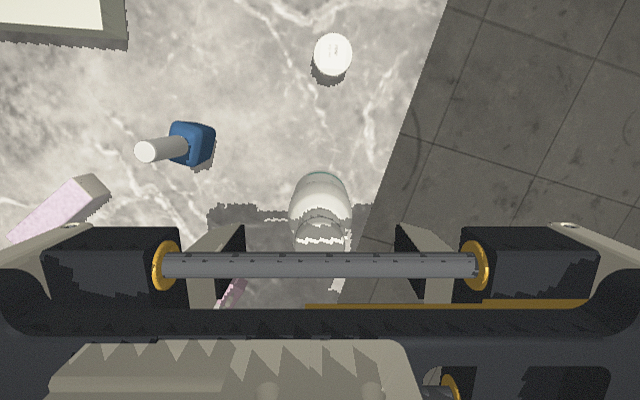

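Wrist view: cap at (320,235) between the fingers. The tips measure z≈0.104 against a reading of 0.077, which confirms the 27 mm offset. I'll go down 11 mm and close.

play_rows --increments "0 0.05 1.1 0 1;0 0 0 0 -1;0 0 0 0 -1;0 0 0 0 -1;0 0 0 0 -1" --grip_force 25

```text
clock: 7.15
position: [0.3936, -0.2925, 0.0675]
ee_rot: [3.108, 0.457, 0.001]
force: [0.0, 0.7, -0.3]
width: 0.761
gripper_force: 0.0
```

play_rows --increments "0 0 0 0 -1;0 0 0 0 -1;0 0 0 0 -1;0 0 0 0 -1;0 0 0 0 -1"

```text
clock: 7.57
position: [0.3932, -0.2923, 0.0669]
ee_rot: [3.108, 0.457, 0.0]
force: [0.3, -0.1, 0.0]
width: 0.396
gripper_force: 0.0
```

play_rows --increments "0 0 0 0 -1;0 0 0 0 -1"

```text
clock: 7.73
position: [0.3931, -0.2921, 0.0668]
ee_rot: [-3.108, -0.457, 0.0]
force: [-0.5, 0.5, 0.1]
width: 0.327
gripper_force: 25.0
```

play_rows --increments "0 0 -1.5 0 -1;0 0 -3 0 -1;0 0 -3 0 -1;0 0 -3 0 -1;0 0 -1.5 0 -1"

```text
clock: 8.15
position: [0.3943, -0.2929, 0.1901]
ee_rot: [3.106, 0.456, 0.004]
force: [0.6, -0.7, -1.7]
width: 0.327
gripper_force: 25.0
```

play_rows --increments "1.3 -1.3 0 0 -1;2.2 -2.1 0 0 -1;2.2 -2.1 0 0 -1;2.2 -2.1 0 0 -1;2.2 -2.1 0 0 -1"

```text
clock: 8.57
position: [0.4623, -0.1691, 0.1867]
ee_rot: [3.108, 0.456, -0.0]
force: [-0.1, -0.5, -1.4]
width: 0.327
gripper_force: 25.0
```

play_rows --increments "2.2 -2.1 0 0 -1;2.2 -2.1 0 0 -1;2.2 -2.1 0 0 -1;1.3 -1.3 0 0 -1;0 0 0 0 -1"

```text
clock: 8.98
position: [0.5175, -0.0697, 0.1867]
ee_rot: [-3.105, -0.466, -0.002]
force: [0.2, 0.2, -1.1]
width: 0.324
gripper_force: 25.0
```

```bash
cat >> h.py <<'E'
def look(n,name):
    p=vision.get_image(n);W=pts(p);save(p,name)
    for d in cut_out("bottle_centre",p)[:1]:
        w=W[d["mask"]];w=w[np.isfinite(w[:,0])];print(n,d["confidence"],d["point"],d["mask"].sum(),np.percentile(w,[3,50,97],axis=0).round(3).tolist())
        for lo in np.arange(0.02,.26,.02):
            s=w[(w[:,2]>=lo)&(w[:,2]<lo+.02)]
            if len(s)>15:
                A=np.c_[2*s[:,:2],np.ones(len(s))];k=np.linalg.lstsq(A,(s[:,:2]**2).sum(1),rcond=None)[0]
                # known-radius fit
                from scipy.optimize import least_squares
                f=least_squares(lambda c:np.hypot(*(s[:,:2]-c).T)-.025,k[:2],loss="soft_l1",f_scale=.002)
                print(" z",lo.round(2),len(s),f.x.round(4),s[:,2].min().round(3))
    return p,W
E
python3 - <<'E'
from h import *
to(.525,-.052,.187)
for n in("scene","wrist","top"):
    p,W=look(n,n+"6")
    for o in wells(p):print(o)
E
```

```text
t 8.9833 pos [ 0.51751819 -0.06971802  0.18669945] tool cm [ 1.24 -1.47 -0.03] F [ 0.2  0.2 -1.1] w 0.32447227788854227 24.993716552853584 tilt [ 8.47577500e-04  2.39613538e-03 -9.99996770e-01]
scene 0.76 [155.6, 336.6] 828 [[0.492, -0.084, 0.127], [0.502, -0.061, 0.176], [0.523, -0.046, 0.236]]
 z 0.12 128 [ 0.5172 -0.0702] 0.122
 z 0.14 161 [ 0.5176 -0.0705] 0.14
 z 0.16 164 [ 0.5172 -0.071 ] 0.16
 z 0.18 191 [ 0.5195 -0.072 ] 0.18
 z 0.2 102 [ 0.5279 -0.0747] 0.2
 z 0.22 79 [ 0.5265 -0.0574] 0.22
(np.int32(174), array([308., 217.]), array([0.517 , 0.0072, 0.0114]), array([0.5176, 0.008 , 0.0117]))
(np.int32(465), array([278., 234.]), array([0.4952, 0.0999, 0.0113]), array([0.496 , 0.1001, 0.0116]))
wrist 0.77 [214.2, 319.6] 4232 [[0.516, -0.09, 0.134], [0.528, -0.071, 0.2], [0.539, -0.053, 0.236]]
 z 0.02 19 [ 0.4979 -0.0781] 0.022
 z 0.12 140 [ 0.5148 -0.0749] 0.123
 z 0.14 245 [ 0.5149 -0.075 ] 0.14
 z 0.16 381 [ 0.5147 -0.0751] 0.16
 z 0.18 1288 [ 0.5109 -0.0763] 0.18
 z 0.2 749 [ 0.5044 -0.0786] 0.2
 z 0.22 1373 [ 0.5018 -0.0796] 0.22
(np.int32(249), array([10., 72.]), array([0.5327, 0.2902, 0.0332]), array([0.5316, 0.2913, 0.0329]))
(np.int32(3202), array([179., 155.]), array([0.4875, 0.1049, 0.0104]), array([0.4872, 0.1051, 0.0104]))
(np.int32(1802), array([253., 161.]), array([0.5077, 0.0125, 0.0104]), array([0.5076, 0.0125, 0.0104]))
(np.int32(426), array([304., 165.]), array([ 0.522 , -0.0522,  0.0104]), array([ 0.522 , -0.0523,  0.0118]))
top 0.57 [181.7, 254.3] 51 [[0.553, 0.236, 0.012], [0.559, 0.242, 0.063], [0.568, 0.253, 0.07]]
 z 0.06 29 [0.5496 0.266 ] 0.061
(np.int32(424), array([98.,  8.]), array([0.8639, 0.4978, 0.5189]), array([0.8639, 0.4972, 0.5187]))
(np.int32(167), array([326., 198.]), array([0.507 , 0.0252, 0.011 ]), array([0.5072, 0.0246, 0.0108]))
(np.int32(565), array([301., 204.]), array([0.4898, 0.1045, 0.0108]), array([0.4904, 0.1046, 0.0107]))
```

play_rows --increments "0.6 -0.75 0 0 -1;0.6 -0.75 0 0 -1;0 0 0.5 0 -1;0 0 2 0 -1;0 0 2 0 -1"

```text
clock: 9.7
position: [0.524, -0.0564, 0.1418]
ee_rot: [3.108, 0.458, 0.004]
force: [-0.0, 0.0, -2.4]
width: 0.326
gripper_force: 25.0
```

play_rows --increments "0 0 2 0 -1;0 0 1 0 -1;0 0 0.6 0 -1;0 0 0 0 -1;0 0 0 0 -1"

```text
clock: 10.12
position: [0.5234, -0.0569, 0.1062]
ee_rot: [3.108, 0.457, 0.001]
force: [-0.1, -0.9, 0.2]
width: 0.326
gripper_force: 25.0
```

```bash
python3 - <<'E'
from h import *
to(.5245,-.052,.097)
look("scene","scene7")
to(.5245,-.052,.097)
E
```

```text
t 10.1167 pos [ 0.52340735 -0.056859    0.10622898] tool cm [ 0.24 -0.43  0.92] F [-0.1 -0.9  0.2] w 0.3255663588291434 24.993148259818554 tilt [ 3.89967149e-04  2.22600255e-05 -9.99999924e-01]
scene 0.95 [184.2, 330.7] 739 [[0.498, -0.071, 0.046], [0.508, -0.048, 0.097], [0.528, -0.033, 0.156]]
 z 0.04 115 [ 0.5234 -0.0577] 0.041
 z 0.06 137 [ 0.5235 -0.0581] 0.06
 z 0.08 138 [ 0.5236 -0.0582] 0.08
 z 0.1 170 [ 0.5258 -0.0598] 0.1
 z 0.12 101 [ 0.5332 -0.0631] 0.12
 z 0.14 72 [ 0.5335 -0.0449] 0.141
t 10.2167 pos [ 0.52385241 -0.05697831  0.10681324] tool cm [ 0.2  -0.46  0.98] F [ 0.4 -0.3 -0.3] w 0.32976367063392215 24.993176758289337 tilt [ 1.72911693e-03 -1.23465743e-04 -9.99998497e-01]
```

Foot 10 mm above the rim; centre it by 2/-4.5 mm, then lower gently.

play_rows --increments "0.15 -0.45 0 0 -1;0 0 0.5 0 -1;0 0 0.2 0 -1;0 0 0.1 0 -1;0 0 0 0 -1"

```text
clock: 10.63
position: [0.5229, -0.0523, 0.0975]
ee_rot: [3.108, 0.457, -0.001]
force: [-0.5, 0.5, -0.9]
width: 0.324
gripper_force: 25.0
```

play_rows --increments "0 0 0.15 0 -1;0 0 0 0 -1;0 0 0 0 -1"

```text
clock: 10.88
position: [0.5236, -0.0522, 0.0967]
ee_rot: [3.108, 0.457, 0.001]
force: [-0.9, 1.0, 4.1]
width: 0.328
gripper_force: 25.0
```

play_rows --increments "0 0 0.1 0 -1;0 0 0 0 -1;0 0 0 0 -1"

```text
clock: 11.13
position: [0.5241, -0.052, 0.0967]
ee_rot: [3.108, 0.457, 0.003]
force: [-3.1, 1.6, 13.4]
width: 0.329
gripper_force: 25.0
```

```bash
python3 - <<'E'
from h import *
p,W=look("scene","scene8")
p,W=look("wrist","w8")
for o in wells(p):print(o)
to(.5105,.0126,.15)
E
```

```text
scene 0.92 [186.9, 327.2] 824 [[0.498, -0.711, -0.725], [0.509, -0.044, 0.084], [1.61, -0.028, 0.146]]
 z 0.02 64 [ 0.5252 -0.0532] 0.029
 z 0.04 137 [ 0.5233 -0.0531] 0.04
 z 0.06 137 [ 0.5236 -0.0533] 0.06
 z 0.08 161 [ 0.5238 -0.0535] 0.08
 z 0.1 162 [ 0.5293 -0.0572] 0.1
 z 0.12 72 [ 0.5348 -0.0503] 0.121
 z 0.14 50 [ 0.5346 -0.0403] 0.141
wrist 0.7 [215.4, 320.7] 4068 [[0.524, -0.067, 0.05], [0.537, -0.049, 0.111], [0.547, -0.031, 0.146]]
 z 0.02 29 [ 0.5221 -0.0522] 0.029
 z 0.04 205 [ 0.5227 -0.0529] 0.04
 z 0.06 273 [ 0.5228 -0.053 ] 0.06
 z 0.08 620 [ 0.5218 -0.0532] 0.08
 z 0.1 1317 [ 0.5158 -0.0551] 0.1
 z 0.12 561 [ 0.5124 -0.0561] 0.12
 z 0.14 1048 [ 0.5088 -0.0572] 0.14
(np.int32(5175), array([156., 182.]), array([0.4872, 0.1056, 0.0104]), array([0.4869, 0.1055, 0.0104]))
(np.int32(2610), array([251., 186.]), array([0.5104, 0.0149, 0.0104]), array([0.5102, 0.0141, 0.0104]))
t 11.3333 pos [ 0.52409002 -0.05202436  0.09665395] tool cm [ 0.57 -6.58 -5.34] F [-3.3  0.6 13.5] w 0.3254107091655577 25.02166472375393 tilt [ 2.16074729e-03 -7.01821349e-06 -9.99997666e-01]
```

play_rows --increments "0 0 -0.5 0 -1;0 0 -2 0 -1;0 0 -2 0 -1;0 0 -0.8 0 -1;0.1 -1.2 0 0 -1"

```text
clock: 11.75
position: [0.5222, -0.0427, 0.1499]
ee_rot: [3.107, 0.451, 0.005]
force: [0.2, -0.1, -0.8]
width: 0.327
gripper_force: 25.0
```

play_rows --increments "0.2 -2 0 0 -1;0.2 -2 0 0 -1;0.1 -1.4 0 0 -1;0 0 0 0 -1;0 0 0 0 -1"

```text
clock: 12.17
position: [0.509, 0.014, 0.1473]
ee_rot: [-3.107, -0.46, 0.002]
force: [0.0, -1.2, -1.8]
width: 0.332
gripper_force: 25.0
```

```bash
python3 - <<'E'
from h import *
p,W=look("scene","scene9")
to(.511,.0135,.077)
E
```

```text
scene 0.89 [180.8, 309.2] 825 [[0.483, -0.001, 0.09], [0.493, 0.022, 0.14], [0.515, 0.038, 0.197]]
 z 0.08 95 [0.509  0.0131] 0.084
 z 0.1 154 [0.5089 0.0131] 0.1
 z 0.12 163 [0.5091 0.013 ] 0.12
 z 0.14 197 [0.5107 0.0119] 0.14
 z 0.16 119 [0.5191 0.0091] 0.16
 z 0.18 94 [0.518  0.0259] 0.18
t 12.2667 pos [0.50951564 0.01217277 0.14759374] tool cm [ 0.19 -0.09  7.06] F [ 1.1  0.  -0.6] w 0.32688403837126395 24.993020184338093 tilt [-1.05759861e-03 -5.58213590e-04 -9.99999285e-01]
```

play_rows --increments "0.15 0 0.5 0 -1;0 0 1.5 0 -1;0 0 1.5 0 -1;0 0 1.5 0 -1;0 0 1 0 -1"

```text
clock: 12.68
position: [0.5108, 0.0122, 0.0865]
ee_rot: [3.108, 0.454, -0.003]
force: [0.3, -0.3, -2.2]
width: 0.329
gripper_force: 25.0
```

play_rows --increments "0 0 0.5 0 -1;0 0 0.3 0 -1;0 0 0.1 0 -1;0 0 0 0 -1;0 0 0 0 -1"

```text
clock: 13.1
position: [0.5118, 0.0131, 0.0799]
ee_rot: [3.108, 0.456, 0.001]
force: [-0.7, 0.2, -1.4]
width: 0.325
gripper_force: 25.0
```

play_rows --increments "0 0 0.2 0 -1;0 0 0.1 0 -1;0 0 0 0 -1;0 0 0 0 -1"

```text
clock: 13.43
position: [0.5118, 0.0132, 0.0767]
ee_rot: [3.108, 0.457, 0.001]
force: [-0.1, 1.3, 3.1]
width: 0.324
gripper_force: 25.0
```

Floor contact (force +3 N at the expected height). Releasing.

play_rows --increments "0 0 0 0 0;0 0 0 0 0;0 0 0 0 1;0 0 0 0 1;0 0 0 0 1"

```text
clock: 13.85
position: [0.5112, 0.013, 0.0762]
ee_rot: [3.108, 0.456, -0.0]
force: [0.3, 0.7, 0.3]
width: 0.634
gripper_force: 0.0
```

play_rows --increments "0 0 0 0 1;0 0 0 0 1;0 0 0 0 1;0 0 -0.5 0 1;0 0 -1.5 0 1"

```text
clock: 14.27
position: [0.5099, 0.0129, 0.0952]
ee_rot: [-3.108, -0.457, 0.005]
force: [0.1, -0.1, 0.2]
width: 0.98
gripper_force: 0.0
```

play_rows --increments "0 0 -2 0 1;0 0 -2 0 1;0 0 -2 0 1;0 0 -2 0 1;0 0 0 0 1"

```text
clock: 14.68
position: [0.5136, 0.0136, 0.1804]
ee_rot: [3.108, 0.457, 0.01]
force: [1.4, -0.7, -0.3]
width: 1.004
gripper_force: 0.0
```

```bash
python3 - <<'E'
from h import *
p,W=look("scene","scene10")
for d in cut_out("bottle_centre",p)[:1]:print(cap(p,d["mask"]))
to(.511,.0135,.077)
cv2.imwrite("pics/f.png",cv2.resize(p["frame"][100:300,140:480],(780,459))[...,::-1])
E
```

```text
scene 0.62 [203.2, 305.8] 738 [[0.486, 0.0, 0.026], [0.497, 0.022, 0.075], [0.516, 0.037, 0.127]]
 z 0.02 120 [0.5118 0.0122] 0.02
 z 0.04 129 [0.5118 0.0127] 0.04
 z 0.06 153 [0.5123 0.012 ] 0.06
 z 0.08 168 [0.5178 0.0091] 0.08
 z 0.1 84 [0.5205 0.0065] 0.101
 z 0.12 80 [ 0.5004 -0.0067] 0.12
(((507.1007385253906, 13.04456615447998), 15.58693790435791), array([0.50420362, 0.01708733, 0.12122359]), array([0.50274252, 0.01753472, 0.1241782 ]), 131)
t 14.8333 pos [0.51116357 0.01300043 0.1762032 ] tool cm [-0.   -0.05  9.92] F [ 0.2 -0.4 -0.1] w 1.0005842170836003 0.0 tilt [ 5.55611325e-05 -1.69418640e-04 -9.99999984e-01]
```

View pics/f.png

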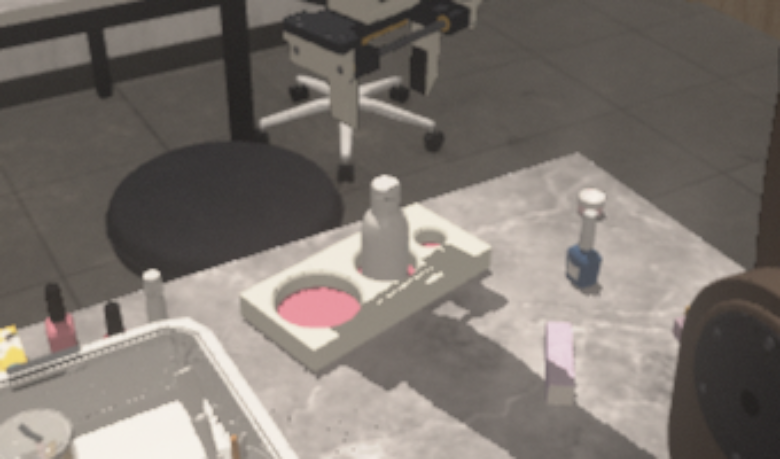

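The bottle stands upright in the middle well, at (385,240) in the picture, with its cap top at z≈0.126. The gripper is clear and the other bottles and jar are where they were.

```bash
python3 -c "
from cell import job;print(job.sign_off())"
```

```text
the job is handed in; nothing more can be done
None
```

The bottle was rested on the rim of the smallest well, where it would not go in, then set upright and fully home in the middle well and released; the largest well is empty, the other bottles and jar look unmoved, and the job was handed in at about 15 s.

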